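Find the hidden release notch and free the print plate

ROBOT

A 7-joint arm with a two-finger parallel gripper is mounted at the origin on the work surface. World frame = base frame: x ahead of the robot, y to its left, z up, the work surface at z = 0. Lengths are in m, angles in rad, forces in N, time in s.
With the tool pointing down it reaches from about 0.425 to 0.825 m from the base axis. Payload 3.6 kg.
Tool frame: the origin (TCP) lies at the very end of the fingers, on their centre line; the grasp point (between the pads) lies 19 mm behind it (manip.grip_depth is the z of the grasp point in the tool frame, in m); z points along the fingers, y is the line along which they close (so a half turn about z gives the same grasp; the last joint's range is limited). The gripper opens to 85 mm and grips with 20 to 120 N. Pads are 22 mm wide; open, the fingers measure 114 mm over their backs; the gripper's body (76 mm by 85 mm) begins 54 mm behind the grasp point. The pads swing forward as they close: fully open they stand 13 mm farther back than shut.
Start: joints at [1.196, 0.615, -0.013, 1.423, 0.008, 1.103, -0.04], TCP at [0.222, -0.611, 0.231] pointing down, gripper open.
Joint ranges: [-3.12, 3.12], [-0.3, 2.06], [-1.34, 1.32], [0.26, 2.42], [-1.36, 4.5], [0.01, 1.98], [-2.84, 2.84]. Speed limits (rad/s): [2.79, 2.79, 3.14, 3.14, 3.14, 3.14, 3.14].

INTERFACE

Orientations are given as a unit quaternion [w, x, y, z].
In Python, from rig import manip gives the robot as it stands.
- The arm moves only by the shell command python3 -m handwheel 'ROWS' [FORCE]. ROWS is JSON, a list of rows, each an object with "linear": the shift along the tool's x, y, z in m, a list of three; "angular": the turn, a rotation vector about the tool's x, y, z in degrees, a list of three; "fingers": the closure, from -1 (fully open) to 1 (shut). In form: [{"linear": [x, y, z], "angular": [rx, ry, rz], "fingers": fingers}, ...]. A call has 1 to 20 rows; each row is the pose to reach, as a shift and turn from the pose commanded when the call began, along the tool's axes at that moment; what a row does not reach only later rows make up. A row lasts 1/10 s, in which the tool goes at most 50 mm and 8.59 degrees, less where a joint would pass 70% of its speed; a pose out of reach is approached as far as the arm can. A call with a gripper value outside its range is refused whole. The fingers move at their own pace and stop on an object; FORCE is the grip in N (left out, the last holds). Time passes only in rows, so rows that repeat a pose let the fingers close. It gives the time, the measured TCP pose, the force, the opening and the grip force at its end, in the units of the state.
- manip.sense(): the state, without advancing time (a new reading comes with each control period).
- manip.get_image(name): name is "scene" or "top"; returns the picture (480x640x3 uint8, red, green, blue); there is no depth.
- manip.camera_info(name): a dict with "camera_matrix" (3x3 intrinsics, pixels), "world_to_cam" (4x4, takes a point from world to camera coordinates). Camera axes: x right, y down, z forward; pixel columns grow to the right and rows downward; lengths in m; the calibration is good to about 2 mm. A picture is of the moment at which its call begins. camera_info takes no time and is no camera call.
- manip.close_job(): hands the job in; it is judged then, once.
The state is a dict: "t": time; "q": joint angles; "dq": joint speeds; "joint_efforts": joint torques, N m; "eef_pos": TCP position; "ee_rot": TCP orientation; "force": force on the tool from outside, world axes, zero at the start; "moment": the same for the moment, N m; "grip_width": finger opening in m; "finger_force": force on a finger pad.
Only numpy, scipy, OpenCV 4.12 (cv2) and the standard library are available. Lean on these libraries where they do the work, as an engineer would, in place of code of your own. Each camera call takes 0.05 s, during which the arm holds its last target. There are 200 camera calls.

TASK

Free the print plate from its dock: starting right beside one of the orange end blocks of the dock's front rail, run a fingertip along the top of the rail until you find the notch, then press the key at the bottom of the notch fully down, so that the front of the plate tips up and stays up, and take your hand away. Do not touch the plate or the prints on it, and leave everything standing about where it is.

Things in the scene. Friction and masses are not known exactly. Their poses are not given: they have to be found in the camera images.
- rail_mid (a point): Middle of the top of the fixed dock's aluminium front rail. y runs along the rail, x away from the robot towards the plate, z up. The top is flat, level, 52 mm above the table, 26 mm wide in x, and unbroken but for one notch. It runs 130 mm to either side, to orange end blocks (36 mm in y, 40 mm in x, 6 mm higher than the rail). The dock's black base is 280 x 340 mm.
- rail_left (a point): Left end (+y) of the rail top, 130 mm from rail_mid, where the end block begins; same axes. The notch, on an adjustable catch, is 50 mm long in y and cut across the rail's full width, open to front and back; shut fingertips up to 40 mm wide fit in. Its centre may lie anywhere from 45 mm left to 45 mm right of rail_mid; its place is not given: feel or look for it.
- rail_right (a point): Right end (-y) of the rail top, 130 mm from rail_mid, where the other end block begins; same axes.
- release_key (a joint): How far the grey release key (top 24 x 47 mm, at the bottom of the notch) is pressed straight down, in m: 0 up, as at the start, its top 10 mm below the rail top; 0.010 fully down at a hard stop, 20 mm below the rail top. It resists with about 4 to 8 N, stays where it is left, and tips the plate up.
- plate: Brass-coloured print plate, 205 x 225 x 5 mm, a green vase print (52 mm high) and a blue gear stuck on it. Origin on its hinge at the rear edge, 33 mm above the table; x away from the robot, y along the hinge, z square to it. Level at the start, top 36 mm above the table, front edge 47 mm behind the rail's centre line. Key down: tipped up 0.18 rad, front edge 37 mm higher. Moves only with the key.
- tub_red_mid (a point): Modelling-clay tub, yellow with a red lid, 68 mm across, 70 mm high; the point is its centre, half-way up. Loose; to be left alone.
- tub_blue_mid (a point): Modelling-clay tub, yellow with a blue lid, 68 mm across, 70 mm high; the point is its centre, half-way up. Loose; to be left alone.
- tub_orange_mid (a point): Modelling-clay tub, yellow with an orange lid, 68 mm across, 70 mm high; the point is its centre, half-way up. Loose; to be left alone.
- can_mid (a point): Red drinks can, 66 mm across, 115 mm high; the point is its centre, half-way up. Loose; to be left alone.
- cutter_mid (a point): Green clay-cutter ring, 68 mm across, 16 mm high, lying on the table in front of the rail; the point is its centre, half-way up. Loose; to be left alone.
- scraper_mid (a point): Small scraper, blue handle 75 x 22 x 12 mm and flat steel blade 36 mm wide, 110 mm long in all, lying beside the dock; the point is its centre, half-way up. Loose; to be left alone.

How it is judged:
On the way, in this order (a step that is already met when the one before it is completed fails the run):
1. a fingertip touches the top of the rail near one end (within 45 mm of an end block) (contact force between the fingers and anything else above 0.4 N and x of the grasp point in the frame of rail_mid between -0.035 and 0.035 m and z of the grasp point in the frame of rail_mid between -0.02 and 0.05 m and value of joint release_key below 0.002 m and (y of the grasp point in the frame of rail_mid above 0.085 m or y of the grasp point in the frame of rail_mid below -0.085 m) and y of the grasp point in the frame of rail_mid between -0.145 and 0.145 m), for 0.05 s.
2. the fingertip touches the rail within 75 mm of its middle, the key not yet pressed (contact force between the fingers and anything else above 0.4 N and x of the grasp point in the frame of rail_mid between -0.035 and 0.035 m and z of the grasp point in the frame of rail_mid between -0.02 and 0.05 m and value of joint release_key below 0.002 m and z of the grasp point in the frame of rail_mid above 0.0115 m and y of the grasp point in the frame of rail_mid between -0.075 and 0.075 m), for 0.05 s.
At the end, for the whole second after the job is handed in: The release key is down by at least 8.5 mm of its 10 mm, and the plate stands tipped up by at least 0.145 rad, at rest, with the hand away (value of joint release_key above 0.0085 m and angle between plate's own z axis and vertical above 0.145 rad and linear speed of plate below 0.02 m/s); the robot touches nothing.
It fails at once if the plate or a print on it is touched (contact force between the fingers and plate above 0.5 N).
It fails at once if the arm touches the plate (contact force between the arm and plate above 0.5 N).
It fails at once if a loose thing is shifted or lifted by more than 20 mm (distance of any of tub_red_mid, tub_blue_mid, tub_orange_mid, can_mid, cutter_mid, scraper_mid from where it was at the start of the episode above 0.02 m).
It also fails if it takes over 51 s, if anything falls off the work surface, if the arm or the gripper's body presses on something with over 40 N, if the wrist force passes 120 N, or if a joint passes its speed limit or range.

## Working session

There is one attempt and no reset: what is moved stays moved. The work goes in short steps, Python scripts to look and compute and a shell command to move; the robot and the scene stay as the last step left them, time stands still between calls to the robot, and variables do not carry over. Pictures are saved under pics/ and viewed, at most 10 in all, crops included, and the job is handed in when it is done.

```bash
mkdir -p pics; ls; python3 - <<'E'
from rig import manip
import cv2
for n in("scene","top"):
    cv2.imwrite(f"pics/{n}0.png",manip.get_image(n)[:,:,::-1]); print(manip.camera_info(n))
print(manip.sense(), manip.grip_depth)
E
```

```text
pics
{'camera_matrix': array([[457.30348869,   0.        , 320.03285625],
       [  0.        , 457.30348869, 239.99938331],
       [  0.        ,   0.        ,   1.        ]]), 'world_to_cam': array([[-0.72217295,  0.69137746,  0.02152764,  0.4066161 ],
       [ 0.46143346,  0.50470528, -0.72962438, -0.21589221],
       [-0.51531096, -0.51698142, -0.6835092 ,  1.38294033],
       [ 0.        ,  0.        ,  0.        ,  1.        ]])}
{'camera_matrix': array([[573.15022241,   0.        , 318.13013373],
       [  0.        , 573.15022241, 242.34507661],
       [  0.        ,   0.        ,   1.        ]]), 'world_to_cam': array([[ 0.00425121, -0.99989033,  0.01418642, -0.02393381],
       [-0.98584977, -0.00656803, -0.16750253,  0.57601855],
       [ 0.16757734, -0.01327359, -0.98576957,  1.19416495],
       [ 0.        ,  0.        ,  0.        ,  1.        ]])}
{'t': 0.1, 'q': array([ 1.19553362,  0.61584065, -0.01262806,  1.42475227,  0.00808188,
        1.10340277, -0.04042313]), 'dq': array([ 2.39958538e-04, -1.88177779e-05, -3.31521486e-04, -5.21895496e-03,
        6.45001480e-04,  6.20613597e-04, -2.02025199e-04]), 'joint_efforts': array([ 8.28828834e-04, -4.70386577e+01,  2.60423692e-01, -1.71572167e+01,
        1.02519189e-02,  5.82145833e-03,  2.45996034e-05]), 'eef_pos': array([ 0.22191212, -0.61020755,  0.23023766]), 'ee_rot': array([-1.15831315e-03,  9.84829589e-01,  1.73520304e-01, -2.07729860e-04]), 'force': array([ 0.65051903, -0.70660294, -0.1983392 ]), 'moment': array([-0.0086392 ,  0.0157319 , -0.00815139]), 'finger_force': 0.0, 'grip_width': 0.08531678060617376} -0.0187
```

View pics/top0.png

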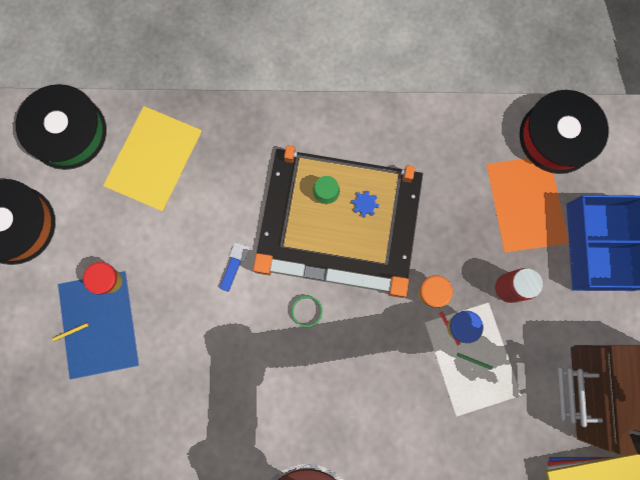

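View pics/scene0.png

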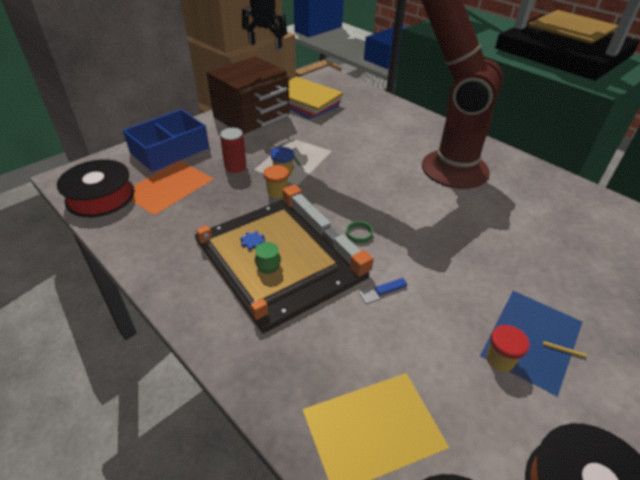

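The top view shows the rail from the left block (263,264) to the right block (399,286), and the notch with its grey key near (315,272). The ring is at (305,310), the scraper at (232,265) and the orange tub at (437,291), next to the right block. I'll start from the left (+y) end.

```bash
cat > h.py <<'E'
import numpy as np, cv2
from rig import manip
def ray(n,px,z):
    c=manip.camera_info(n);K=c["camera_matrix"];T=c["world_to_cam"];R=T[:3,:3];o=-R.T@T[:3,3]
    d=R.T@np.linalg.solve(K,[px[0],px[1],1]);return o+d*(z-o[2])/d[2]
def proj(n,p):
    c=manip.camera_info(n);u=c["camera_matrix"]@(c["world_to_cam"]@np.r_[p,1])[:3];return u[:2]/u[2]
E
python3 - <<'E'
from h import *
im=cv2.imread("pics/top0.png");hsv=cv2.cvtColor(im,cv2.COLOR_BGR2HSV)
m=cv2.inRange(hsv,(5,150,120),(18,255,255));m[:,:240]=0;m[:,420:]=0
n,_,s,c=cv2.connectedComponentsWithStats(m)
P=[]
for i in range(1,n):
    if s[i,4]>60: print(s[i],c[i],ray("top",c[i],.055))
    if s[i,4]>60 and c[i][1]>240:P.append((c[i][0],ray("top",c[i],.055)))
P=[p for _,p in sorted(P,key=lambda a:a[0])]
L,R=P;mid=(L+R)/2;mid[2]=.052;y=(L-R)/np.linalg.norm(L-R);yaw=np.arctan2(-y[0],y[1])
print("mid",mid,"len",np.linalg.norm(L-R),"yaw",yaw)
g=cv2.cvtColor(im,cv2.COLOR_BGR2GRAY)
for t in range(130,-131,-4):
    u=proj("top",mid+y*t/1000); print(t,int(cv2.getRectSubPix(g,(3,3),tuple(map(float,u)))[1,1]),end=" | ")
r=manip.sense()
x=np.array([y[1],-y[0],0])
np.save("fr.npy",np.array([mid,x,y]))
E
```

```text
[284 146  11  16 118] [289.09322034 152.72033898] [0.7759926  0.04446033 0.055     ]
[403 166  12  13 116] [408.92241379 172.14655172] [ 0.73367219 -0.22057668  0.055     ]
[254 253  19  21 299] [262.42809365 263.04347826] [0.52932619 0.09838794 0.055     ]
[389 276  20  21 316] [398.91772152 286.11392405] [ 0.48147986 -0.1935426   0.055     ]
mid [ 0.50540303 -0.04757733  0.052     ] len 0.2958254770384133 yaw -0.16245197036315462
130 170 | 126 209 | 122 209 | 118 210 | 114 210 | 110 209 | 106 210 | 102 210 | 98 210 | 94 210 | 90 209 | 86 208 | 82 209 | 78 209 | 74 208 | 70 209 | 66 211 | 62 210 | 58 132 | 54 135 | 50 137 | 46 137 | 42 137 | 38 137 | 34 137 | 30 138 | 26 138 | 22 138 | 18 134 | 14 88 | 10 118 | 6 206 | 2 210 | -2 210 | -6 210 | -10 210 | -14 210 | -18 210 | -22 211 | -26 210 | -30 210 | -34 210 | -38 210 | -42 210 | -46 210 | -50 209 | -54 209 | -58 209 | -62 209 | -66 209 | -70 200 | -74 210 | -78 210 | -82 210 | -86 210 | -90 210 | -94 210 | -98 210 | -102 210 | -106 209 | -110 210 | -114 209 | -118 208 | -122 208 | -126 194 | -130 115 |
```

```bash
cat >> h.py <<'E'
from scipy.spatial.transform import Rotation as Ro
def state():
    s=manip.sense();mid,x,y=np.load("fr.npy");q=s["ee_rot"];R=Ro.from_quat(np.r_[q[1:],q[0]])
    d=s["eef_pos"]-mid
    print("t",s["t"],"rail-frame tcp mm",np.round([d@x*1e3,d@y*1e3,d[2]*1e3],1),"F",np.round(s["force"],2),"w",round(s["grip_width"],4))
    return s,R,mid,x,y
def goto(a,b,c):
    s,R,mid,x,y=state();G=Ro.from_matrix(np.c_[x,-y,[0,0,-1]])
    print("lin",np.round(R.inv().apply(mid+a*x+b*y+[0,0,c]-s["eef_pos"]),4),"ang",np.round((R.inv()*G).as_rotvec(degrees=True),2))
E
python3 -c "
from h import *
goto(0,.105,.06)
goto(0,.105,.15)"
```

```text
t 0.1 rail-frame tcp mm [-188.8 -601.1  178.2] F [ 0.65 -0.71 -0.2 ] w 0.0853
lin [ 0.5101 -0.5232  0.1195] ang [-0.13  0.03 29.29]
t 0.1 rail-frame tcp mm [-188.8 -601.1  178.2] F [ 0.65 -0.71 -0.2 ] w 0.0853
lin [ 0.5101 -0.5234  0.0295] ang [-0.13  0.03 29.29]
```

```bash
python3 -m handwheel '[{"linear":[0.03,-0.03,0],"angular":[0,0,2],"fingers":1},{"linear":[0.06,-0.06,0],"angular":[0,0,4],"fingers":1},{"linear":[0.09,-0.09,0],"angular":[0,0,6],"fingers":1},{"linear":[0.12,-0.12,0],"angular":[0,0,8],"fingers":1},{"linear":[0.15,-0.15,0],"angular":[0,0,10],"fingers":1},{"linear":[0.18,-0.18,0],"angular":[0,0,12],"fingers":1},{"linear":[0.21,-0.21,0],"angular":[0,0,14],"fingers":1},{"linear":[0.24,-0.24,0],"angular":[0,0,16],"fingers":1},{"linear":[0.27,-0.27,0],"angular":[0,0,18],"fingers":1},{"linear":[0.30,-0.30,0],"angular":[0,0,20],"fingers":1},{"linear":[0.33,-0.33,0],"angular":[0,0,22],"fingers":1},{"linear":[0.36,-0.36,0],"angular":[0,0,24],"fingers":1},{"linear":[0.39,-0.39,0],"angular":[0,0,26],"fingers":1},{"linear":[0.42,-0.42,0],"angular":[0,0,27],"fingers":1},{"linear":[0.45,-0.45,0],"angular":[0,0,28],"fingers":1},{"linear":[0.48,-0.485,0.01],"angular":[0,0,29],"fingers":1},{"linear":[0.51,-0.523,0.03],"angular":[0,0,29.3],"fingers":1},{"linear":[0.51,-0.523,0.03],"angular":[0,0,29.3],"fingers":1},{"linear":[0.51,-0.523,0.03],"angular":[0,0,29.3],"fingers":1},{"linear":[0.51,-0.523,0.03],"angular":[0,0,29.3],"fingers":1}]'; python3 -c "
from h import *
goto(0,.105,.02)
cv2.imwrite('pics/s1.png',manip.get_image('scene')[130:330,180:480,::-1].repeat(2,0).repeat(2,1))"
```

```text
t: 2.1
eef_pos: [0.5224, 0.0534, 0.2012]
ee_rot: [0.001, 0.997, -0.082, -0.0]
force: [0.8, -0.5, 1.1]
grip_width: -0.0
finger_force: 0.0
t 2.1 rail-frame tcp mm [  0.4 102.4 149.2] F [ 0.83 -0.5   1.13] w -0.0
lin [-0.0004 -0.0028  0.1292] ang [ 0.08  0.03 -0.11]
```

View pics/s1.png

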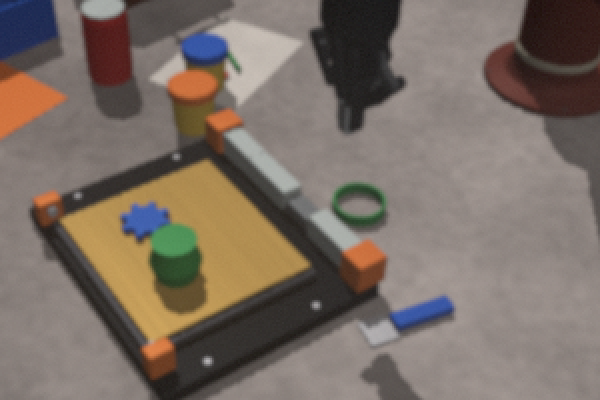

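The hand, shut, hangs above the left end of the rail (tip near (350,125) in the crop). The notch shows at (305,208) and nothing has moved.

```bash
python3 -m handwheel '[{"linear":[0,-0.001,0.03],"angular":[0,0,0],"fingers":1},{"linear":[0,-0.002,0.06],"angular":[0,0,0],"fingers":1},{"linear":[0,-0.002,0.09],"angular":[0,0,0],"fingers":1},{"linear":[0,-0.002,0.115],"angular":[0,0,0],"fingers":1},{"linear":[0,-0.002,0.13],"angular":[0,0,0],"fingers":1},{"linear":[0,-0.002,0.137],"angular":[0,0,0],"fingers":1},{"linear":[0,-0.002,0.137],"angular":[0,0,0],"fingers":1},{"linear":[0,-0.002,0.137],"angular":[0,0,0],"fingers":1}]'; python3 -c "
from h import *
goto(0,.105,.0)
cv2.imwrite('pics/s2.png',manip.get_image('scene')[130:330,180:480,::-1].repeat(2,0).repeat(2,1))"
```

```text
t: 2.95
eef_pos: [0.5237, 0.0563, 0.0653]
ee_rot: [-0.0, 0.997, -0.082, 0.001]
force: [-1.3, -0.7, 0.1]
grip_width: -0.0002
finger_force: 0.0
t 2.95 rail-frame tcp mm [  1.3 105.5  13.3] F [-1.3  -0.66  0.09] w -0.0002
lin [-0.0013  0.0005  0.0133] ang [-0.02 -0.1  -0.08]
```

View pics/s2.png

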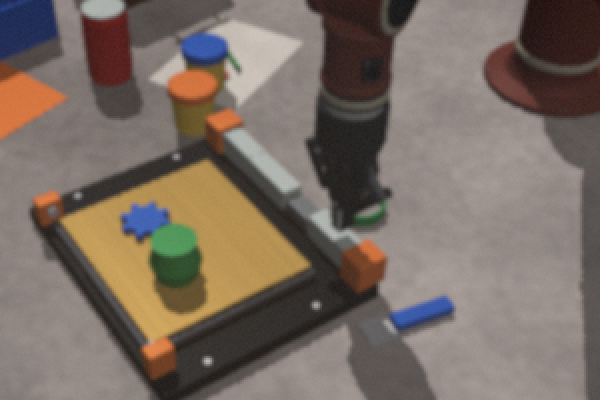

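The fingertip hovers about 13 mm over the left part of the rail (tip near (342,224)). Next I'll lower it into light contact.

```bash
python3 -m handwheel '[{"linear":[-0.001,0,0.004],"angular":[0,0,0],"fingers":1},{"linear":[-0.001,0,0.008],"angular":[0,0,0],"fingers":1},{"linear":[-0.001,0,0.010],"angular":[0,0,0],"fingers":1},{"linear":[-0.001,0,0.012],"angular":[0,0,0],"fingers":1},{"linear":[-0.001,0,0.013],"angular":[0,0,0],"fingers":1},{"linear":[-0.001,0,0.014],"angular":[0,0,0],"fingers":1},{"linear":[-0.001,0,0.014],"angular":[0,0,0],"fingers":1}]'; python3 -c "
from h import *
goto(0,.105,.0)"
```

```text
t: 3.7
eef_pos: [0.522, 0.0572, 0.0521]
ee_rot: [-0.0, 0.997, -0.081, 0.0]
force: [-3.0, 0.0, 14.1]
grip_width: -0.0002
finger_force: 6.9
t 3.7 rail-frame tcp mm [-6.000e-01  1.061e+02  1.000e-01] F [-2.99  0.03 14.14] w -0.0002
lin [0.0006 0.0011 0.0001] ang [-0.   -0.02 -0.  ]
```

Contact at 14 N. I'll ease off slightly and slide towards the middle.

```bash
python3 -m handwheel '[{"linear":[0.0005,0.003,-0.0004],"angular":[0,0,0],"fingers":1},{"linear":[0.0005,0.008,-0.0004],"angular":[0,0,0],"fingers":1},{"linear":[0.0005,0.013,-0.0004],"angular":[0,0,0],"fingers":1},{"linear":[0.0005,0.018,-0.0004],"angular":[0,0,0],"fingers":1},{"linear":[0.0005,0.023,-0.0004],"angular":[0,0,0],"fingers":1},{"linear":[0.0005,0.028,-0.0004],"angular":[0,0,0],"fingers":1},{"linear":[0.0005,0.033,-0.0004],"angular":[0,0,0],"fingers":1},{"linear":[0.0005,0.036,-0.0004],"angular":[0,0,0],"fingers":1},{"linear":[0.0005,0.036,-0.0004],"angular":[0,0,0],"fingers":1}]'; python3 -c "
from h import *
goto(0,.034,.0)"
```

```text
t: 4.6
eef_pos: [0.5189, 0.0233, 0.0521]
ee_rot: [-0.001, 0.997, -0.081, 0.003]
force: [0.4, 1.8, 6.8]
grip_width: -0.0002
finger_force: 3.4
t 4.6 rail-frame tcp mm [ 1.9 72.1  0.1] F [0.45 1.83 6.8 ] w -0.0002
lin [-0.0019  0.0381 -0.    ] ang [-0.19 -0.27  0.05]
```

Still in contact at y=72 mm. I'll slide on until contact is lost, ending over the notch centre.

```bash
python3 -m handwheel '[{"linear":[-0.001,0.003,0],"angular":[0,0,0],"fingers":1},{"linear":[-0.001,0.005,0],"angular":[0,0,0],"fingers":1},{"linear":[-0.001,0.006,0],"angular":[0,0,0],"fingers":1},{"linear":[-0.001,0.006,0],"angular":[0,0,0],"fingers":1}]'; python3 -c "
from h import *
state()"
python3 -m handwheel '[{"linear":[0,0.005,0],"angular":[0,0,0],"fingers":1},{"linear":[0,0.010,0],"angular":[0,0,0],"fingers":1},{"linear":[0,0.015,0],"angular":[0,0,0],"fingers":1},{"linear":[0,0.020,0],"angular":[0,0,0],"fingers":1},{"linear":[0,0.025,0],"angular":[0,0,0],"fingers":1},{"linear":[0,0.030,0],"angular":[0,0,0],"fingers":1},{"linear":[0,0.032,0],"angular":[0,0,0],"fingers":1},{"linear":[0,0.032,0],"angular":[0,0,0],"fingers":1}]'; python3 -c "
from h import *
goto(0,.034,-.02)
cv2.imwrite('pics/s3.png',manip.get_image('scene')[130:330,180:480,::-1].repeat(2,0).repeat(2,1))"
```

```text
t: 5.0
eef_pos: [0.5172, 0.0182, 0.0521]
ee_rot: [-0.002, 0.997, -0.08, 0.003]
force: [0.5, 2.9, 6.7]
grip_width: 0.0001
finger_force: 3.1
t 5.0 rail-frame tcp mm [ 1.  66.8  0.1] F [0.55 2.91 6.73] w 0.0001
t: 5.8
eef_pos: [0.5093, -0.0165, 0.0506]
ee_rot: [0.0, 0.997, -0.082, -0.0]
force: [-0.5, 0.1, 0.1]
grip_width: 0.0001
finger_force: 0.0
t 5.8 rail-frame tcp mm [-1.2 31.3 -1.4] F [-0.51  0.11  0.06] w 0.0001
lin [ 0.0012 -0.0027  0.0186] ang [ 0.02  0.03 -0.07]
```

View pics/s3.png

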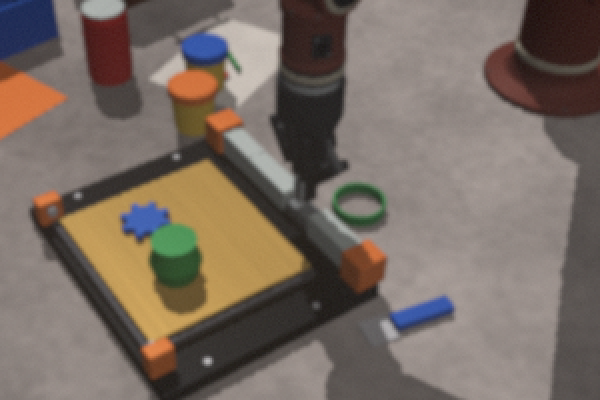

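The tip is inside the notch at (303,200), 1.4 mm below the rail top with no force, so the notch is found. Now I'll press the key.

```bash
python3 -m handwheel '[{"linear":[0.001,-0.0025,0],"angular":[0,0,0],"fingers":1},{"linear":[0.001,-0.0025,0.003],"angular":[0,0,0],"fingers":1},{"linear":[0.001,-0.0025,0.006],"angular":[0,0,0],"fingers":1},{"linear":[0.001,-0.0025,0.008],"angular":[0,0,0],"fingers":1},{"linear":[0.001,-0.0025,0.010],"angular":[0,0,0],"fingers":1},{"linear":[0.001,-0.0025,0.012],"angular":[0,0,0],"fingers":1},{"linear":[0.001,-0.0025,0.014],"angular":[0,0,0],"fingers":1},{"linear":[0.001,-0.0025,0.016],"angular":[0,0,0],"fingers":1},{"linear":[0.001,-0.0025,0.018],"angular":[0,0,0],"fingers":1},{"linear":[0.001,-0.0025,0.019],"angular":[0,0,0],"fingers":1},{"linear":[0.001,-0.0025,0.0195],"angular":[0,0,0],"fingers":1},{"linear":[0.001,-0.0025,0.0195],"angular":[0,0,0],"fingers":1}]'; python3 -c "
from h import *
goto(0,.034,-.02)"
```

```text
t: 7.05
eef_pos: [0.5108, -0.0134, 0.032]
ee_rot: [-0.0, 0.997, -0.081, 0.0]
force: [-2.1, -0.0, 10.4]
grip_width: 0.0004
finger_force: 5.4
t 7.05 rail-frame tcp mm [ -0.2  34.6 -20. ] F [-2.11 -0.03 10.44] w 0.0004
lin [0.0002 0.0006 0.    ] ang [-0.01 -0.   -0.  ]
```

```bash
python3 -m handwheel '[{"linear":[0,0,0.001],"angular":[0,0,0],"fingers":1},{"linear":[0,0,0.001],"angular":[0,0,0],"fingers":1},{"linear":[0,0,0.001],"angular":[0,0,0],"fingers":1}]'; python3 -m handwheel '[{"linear":[0,0,-0.005],"angular":[0,0,0],"fingers":1},{"linear":[0,0,-0.015],"angular":[0,0,0],"fingers":1},{"linear":[0,0,-0.03],"angular":[0,0,0],"fingers":1},{"linear":[-0.01,0,-0.055],"angular":[0,0,0],"fingers":1},{"linear":[-0.02,0,-0.085],"angular":[0,0,0],"fingers":1},{"linear":[-0.02,0,-0.12],"angular":[0,0,0],"fingers":1},{"linear":[-0.02,0,-0.15],"angular":[0,0,0],"fingers":1},{"linear":[-0.02,0,-0.15],"angular":[0,0,0],"fingers":1},{"linear":[-0.02,0,-0.15],"angular":[0,0,0],"fingers":1},{"linear":[-0.02,0,-0.15],"angular":[0,0,0],"fingers":1}]'; python3 -c "
from h import *
state()
cv2.imwrite('pics/s4.png',manip.get_image('scene')[130:330,180:480,::-1].repeat(2,0).repeat(2,1))"
```

```text
t: 7.35
eef_pos: [0.5108, -0.0133, 0.0319]
ee_rot: [-0.0, 0.997, -0.081, 0.0]
force: [-3.9, 1.8, 17.8]
grip_width: 0.0001
finger_force: 9.0
t: 8.35
eef_pos: [0.4903, -0.0104, 0.1792]
ee_rot: [0.0, 0.997, -0.081, -0.001]
force: [-0.3, 0.1, 0.9]
grip_width: 0.0001
finger_force: 0.0
t 8.35 rail-frame tcp mm [-20.9  34.3 127.2] F [-0.32  0.13  0.88] w 0.0001
```

View pics/s4.png

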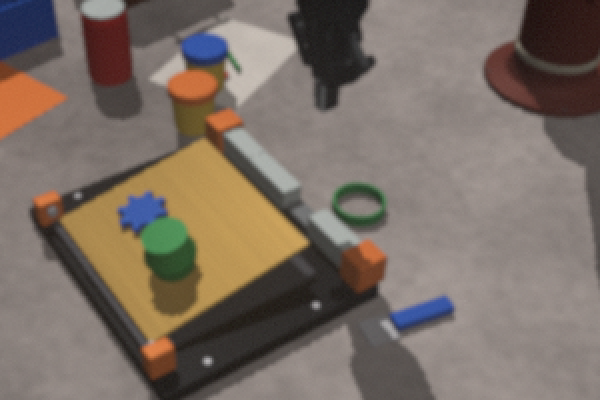

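The plate's front edge is tipped up (corner near (308,243)), the hand is clear at (325,95), and nothing else has moved. The key held at its hard stop under 18 N.

```bash
python3 -c "
from rig import manip
print(manip.close_job())"
```

```text
the job is handed in; nothing more can be done
None
```

I handed the job in after about 8 s of the 51 s. I found the notch by sliding from the left end block and pressed the key to its hard stop. The plate's front stayed up in the last picture, with the hand clear and nothing else visibly moved; handing in returned no verdict.

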